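Fetch the metal pipe from behind the stopped pipes

ROBOT

A 6-joint arm with a two-finger parallel gripper is mounted at the origin on the work surface. World frame = base frame: x ahead of the robot, y to its left, z up, the work surface at z = 0. Lengths are in m, angles in degrees, forces in N, time in s.
With the tool pointing down it reaches from about 0.3 to 0.775 m from the base axis. Payload 14.6 kg.
Tool frame: the origin (TCP) lies at the very end of the fingers, on their centre line; the grasp point (between the pads) lies 19 mm behind it; z points along the fingers, y is the line along which they close (so a half turn about z gives the same grasp; the last joint's range is limited). The gripper opens to 94 mm and grips with 3 to 60 N. Pads are 16 mm wide; open, the fingers measure 119 mm over their backs; the gripper's body (75 mm by 177 mm) begins 78 mm behind the grasp point.
Start: joints at [60.756, 17.183, 87.147, -0, 75.671, -3.816], TCP at [0.236, 0.497, 0.205] pointing down, gripper open.
Joint ranges: [-173.82, 173.82], [-45.26, 126.66], [13.44, 144.39], [-59.66, 239.66], [0, 175.72], [-146.38, 146.38]. Speed limits (degrees/s): [127.2, 127.2, 147.25, 180, 180, 180].

INTERFACE

Orientations are given as [roll, pitch, yaw] about the fixed x, y, z axes, in that order (R = Rz(yaw) Ry(pitch) Rx(roll)).
In Python, from station import bot, cams, job gives the robot as it stands. The module is installed in compiled form; this text tells all that it offers.
- The arm moves only by the tool carry_out, never from a script. Its argument "plan" is text: rows parted by semicolons, each of 7 numbers parted by spaces: the opening in per cent of the stroke, from 0 (shut) to 100 (fully open), then the shift along the tool's x, y, z in m, then the turn, a rotation vector about the tool's x, y, z in degrees. In form: grip x y z rx ry rz; .... A call has 1 to 12 rows; each row shifts and turns the commanded pose from where the row before left it, along the tool's axes as they then stand; what a row does not reach is not made up. A row lasts 1/12 s, in which the tool goes at most 41.7 mm and 7.16 degrees, less where a joint would pass 70% of its speed; a pose out of reach is approached as far as the arm can. A call is refused whole if a number of a shift passes 0.0417 or a number of a turn 7.16, either way. A call with a gripper value outside its range is refused whole. The fingers move at their own pace and stop on an object; "squeeze" is the grip in N (left out, the last holds). Time passes only in rows, so rows that do not move let the fingers close. It gives the time, the measured TCP pose, the force, the opening and the grip force at its end, in the units of the state.
- bot.sense(): the state, without advancing time (a new reading comes with each control period).
- cams.snapshot(name): name is "scene" or "top"; returns the picture (400x640x3 uint8, red, green, blue); there is no depth.
- cams.get_calibration(name): a dict with "fx", "fy", "cx", "cy" (pixels), "distortion" ([k1, k2, p1, p2, k3] as OpenCV has them; the pictures are not rectified), "position" and "rotation" of the camera in the world. Camera axes: x right, y down, z forward; pixel columns grow to the right and rows downward; lengths in m; the calibration is good to about 2 mm. A picture is of the moment at which its call begins. get_calibration takes no time and is no camera call.
- job.sign_off(): hands the job in; it is judged then, once.
The state is a dict: "time": time; "qpos": joint angles; "dq": joint speeds; "effort": joint torques, N m; "position": TCP position; "eef_rot": TCP orientation; "contact_force": force on the tool from outside, world axes, zero at the start; "torque": the same for the moment, N m; "opening": opening from 0.0 (shut) to 1.0 (fully open); "grasp_force": force on a finger pad.
Only numpy, scipy, OpenCV 4.12 (cv2) and the standard library are available. Lean on these libraries where they do the work, as an engineer would, in place of code of your own. Each camera call takes 0.05 s, during which the arm holds its last target. There are 200 camera calls.

TASK

Stand the three wooden organ pipes aside, upright on the green mat, until all three are there; then take the metal pipe from behind their places and lay it in the valley of the voicing cradle's rollers, its barrel centred along the cradle. Only then put each wooden pipe back upright in the middle of the felt pad of its knob's colour, its mouth (the dark front) facing squarely out of the front of the rack, away from the saddles; let go of everything and never knock a wooden pipe over.

Things in the scene. Friction and masses are not known exactly. Their poses are not given: they have to be found in the camera images.
- pipe_red (a point): Tallest wooden organ pipe, red round knob on top, standing, 146 mm high. Point: on its upright centre line, half-way up. Pale body 44 x 44 x 104 mm; on it, central, the knob, 28 mm across, 42 high (grip it 26 mm above the body). Mouth on the -x side: front wall all dark wood (8 mm stripe seen from above), a dark cap at its foot 26 mm high juts 10 mm out. z up; 0.11 to 0.22 kg.
- pipe_blue (a point): Middle wooden organ pipe, blue round knob on top, standing, 134 mm high. Point: on its upright centre line, half-way up. Pale body 44 x 44 x 92 mm; on it, central, the knob, 28 mm across, 42 high (grip it 26 mm above the body). Mouth on the -x side: front wall all dark wood (8 mm stripe seen from above), a dark cap at its foot 26 mm high juts 10 mm out. z up; 0.11 to 0.22 kg.
- pipe_yellow (a point): Shortest wooden organ pipe, yellow round knob on top, standing, 122 mm high. Point: on its upright centre line, half-way up. Pale body 44 x 44 x 80 mm; on it, central, the knob, 28 mm across, 42 high (grip it 26 mm above the body). Mouth on the -x side: front wall all dark wood (8 mm stripe seen from above), a dark cap at its foot 26 mm high juts 10 mm out. z up; 0.11 to 0.22 kg.
- metal_mid (a point): Polished metal pipe lying level in two V saddles in the rack behind the wooden pipes. Point: on its axis, mid-way along the barrel (36 mm across, 110 long), where it balances. y runs along the axis to its foot, a 45 mm cone; green band at that end. 0.22 kg. The 62 mm between the saddles is free for the fingers, 45 mm from axis down to the board.
- pad_red: Red felt pad on the rack, 70 x 70 mm and 4 mm thick, fixed: the place of the red-knobbed pipe. Origin at the centre of its underside, so its top is 4 mm above. Its -x axis points out of the front of the rack.
- pad_blue: Blue felt pad on the rack, 70 x 70 mm and 4 mm thick, fixed: the place of the blue-knobbed pipe. Origin at the centre of its underside, so its top is 4 mm above. Its -x axis points out of the front of the rack.
- pad_yellow: Yellow felt pad on the rack, 70 x 70 mm and 4 mm thick, fixed: the place of the yellow-knobbed pipe. Origin at the centre of its underside, so its top is 4 mm above. Its -x axis points out of the front of the rack.
- mat: Green mat lying on the bench to one side, fixed, 270 mm along its x, 150 mm along its y, 4 mm thick: the side area. Origin at the centre of its underside, on the bench top. Empty at the start.
- cradle_seat (a point): Voicing cradle, fixed: base 146 (x) x 130 mm (y), two pairs of brown leather rollers (48 mm across, 16 thick) at 38 mm either way along y, 30 either way along x, tops 68 mm above the bench. The metal pipe lies in their valley, along y. Point: where the middle of the barrel's axis comes to rest, 73 mm above the bench. The 60 mm between the pairs is free for the fingers.
- rack: Fixed wooden rack board 200 (x) x 270 (y) x 18 mm; origin: centre of its underside, on the bench. Pads in a row 45 mm in front (-x) of its centre, 90 mm apart along y; metal pipe along y in dark saddles 20 mm behind the centre, axis 63 mm above the bench. Front = -x = the pads' side. A brass tin, 36 mm across, 16 high, stands at a back corner (x 75, y -95 mm).
Not all that is in view belongs to the job. What is shaped like the part that bears pipe_yellow but purple is not meant.

How it is judged (in metres and radians):
On the way, in this order (a step that is already met when the one before it is completed fails the run):
1. all three wooden pipes stand upright and released on the green mat (x of pipe_red in the frame of mat between -0.13 and 0.13 m and y of pipe_red in the frame of mat between -0.07 and 0.07 m and height (world z) of pipe_red below 0.085 m and angle between each of pipe_red, pipe_blue, pipe_yellow's own z axis and vertical below 0.1 rad and linear speed of each of wood_red, wood_blue, wood_yellow below 0.02 m/s and contact force between the fingers and wood_red below 0.1 N and x of pipe_blue in the frame of mat between -0.13 and 0.13 m and y of pipe_blue in the frame of mat between -0.07 and 0.07 m and height (world z) of pipe_blue below 0.079 m and contact force between the fingers and wood_blue below 0.1 N and x of pipe_yellow in the frame of mat between -0.13 and 0.13 m and y of pipe_yellow in the frame of mat between -0.07 and 0.07 m and height (world z) of pipe_yellow below 0.073 m and contact force between the fingers and wood_yellow below 0.1 N), for 0.2 s.
2. with all three wooden pipes still standing on the mat, the metal pipe lies released in the cradle's rollers (all of step 1 and distance between metal_mid and cradle_seat below 0.014 m and angle between the y axis of metal_mid and the y axis of cradle_seat, either way round below 0.12 rad and linear speed of metal_pipe below 0.02 m/s and contact force between the fingers and metal_pipe below 0.1 N), for 0.2 s.
At the end, for the whole second after the job is handed in: Metal pipe's mid-barrel within 14 mm of the cradle seat, along its y within 0.12 rad; each wooden pipe upright (0.08 rad) on its own colour's pad within 13 mm of the centre, mouth to the rack's front within 0.2 rad; all released and at rest (distance between metal_mid and cradle_seat below 0.014 m and angle between the y axis of metal_mid and the y axis of cradle_seat, either way round below 0.12 rad and linear speed of each of metal_pipe, wood_red, wood_blue, wood_yellow below 0.02 m/s and contact force between the fingers and metal_pipe below 0.1 N and horizontal distance between pipe_red and pad_red below 0.013 m and height (world z) of pipe_red between 0.089 and 0.103 m and angle between each of pipe_red, pipe_blue, pipe_yellow's own z axis and vertical below 0.08 rad and angle between the x axis of each of pipe_red, pipe_blue, pipe_yellow and the x axis of rack, either way round below 0.2 rad and x of rack in the frame of pipe_red above 0.01 m and contact force between the fingers and wood_red below 0.1 N and horizontal distance between pipe_blue and pad_blue below 0.013 m and height (world z) of pipe_blue between 0.083 and 0.097 m and x of rack in the frame of pipe_blue above 0.01 m and contact force between the fingers and wood_blue below 0.1 N and horizontal distance between pipe_yellow and pad_yellow below 0.013 m and height (world z) of pipe_yellow between 0.077 and 0.091 m and x of rack in the frame of pipe_yellow above 0.01 m and contact force between the fingers and wood_yellow below 0.1 N); the robot touches nothing.
It fails at once if a wooden pipe is knocked over (tilted more than 0.6 rad) (angle between any of pipe_red, pipe_blue, pipe_yellow's own z axis and vertical above 0.6 rad).
It also fails if it takes over 144 s, if anything falls off the work surface, if the arm or the gripper's body presses on something with over 40 N, if the wrist force passes 120 N, or if a joint passes its speed limit or range.

## Working session

There is one attempt and no reset: what is moved stays moved. The work goes in short steps, Python scripts to look and compute and a tool call to move; the robot and the scene stay as the last step left them, time stands still between calls to the robot, and variables do not carry over. Pictures are saved under pics/ and viewed, at most 14 in all, crops included, and the job is handed in when it is done.

Besides the shell and the picture viewer there is one more tool, called after ">>>" by a JSON object that holds its "method" and its "body". carry_out: Moves the arm, as the interface text tells. Its arguments: {"type":"object","properties":{"plan":{"type":"string"},"squeeze":{"type":"number"}},"required":["plan"]}

```bash
mkdir -p pics
python3 - <<'E'
from station import bot,cams,job
import cv2
print(bot.sense())
for n in("scene","top"):
    cv2.imwrite(f"pics/{n}0.png",cams.snapshot(n)[:,:,::-1]); print(cams.get_calibration(n))
E
```

```text
{'time': 0.0, 'qpos': array([ 6.07565480e+01,  1.72175625e+01,  8.71810590e+01, -9.71020776e-04,
        7.56696800e+01, -3.81526400e+00]), 'dq': array([ 0.01591649,  0.03223368,  0.00958575,  0.03256365,  0.16335894,
       -0.00549343]), 'effort': array([-2.88291718e-03, -5.31793964e+01, -3.52755189e+01,  7.08155846e-02,
        2.42373697e-02, -9.37335653e-05]), 'position': array([0.23602943, 0.49648472, 0.20486221]), 'eef_rot': array([-1.79931787e+02, -3.60632624e-03,  1.54572051e+02]), 'contact_force': array([ 0.95717128, -0.89951486,  0.01033193]), 'torque': array([-0.02077781, -0.02706819,  0.00840609]), 'grasp_force': 0.0, 'opening': 1.0017276350972624}
{'fx': 384.04495272015777, 'fy': 384.04495272015777, 'cx': 317.24614574524213, 'cy': 198.7861430946913, 'distortion': array([0.01780068, 0.        , 0.        , 0.        , 0.        ]), 'position': array([1.12993368, 0.25702603, 0.58031854]), 'rotation': array([-1.26246102e+02,  1.02569084e-01,  1.12755936e+02])}
{'fx': 408.9841462684696, 'fy': 408.9841462684696, 'cx': 320.69454040944333, 'cy': 196.37688663836636, 'distortion': array([-0.09339847,  0.        ,  0.        ,  0.        ,  0.        ]), 'position': array([ 0.4515609 , -0.00383872,  0.88273645]), 'rotation': array([-175.54538947,    0.70942337,  -88.50209906])}
```

View pics/top0.png

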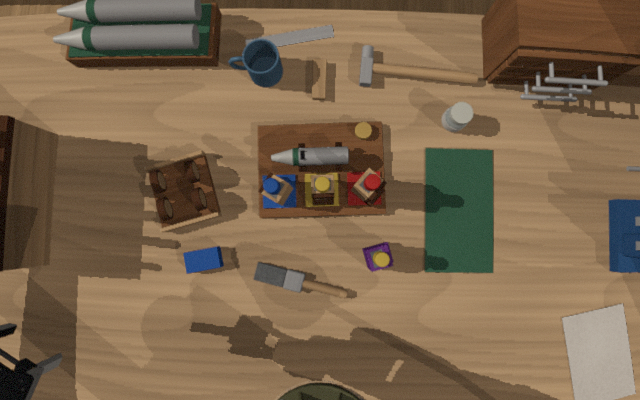

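View pics/scene0.png

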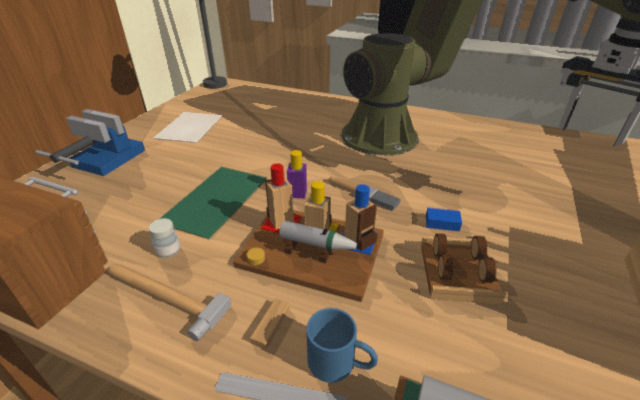

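The top view shows the rack at about (320,170), the mat at (459,210) and the cradle at (183,192). Two things have a yellow knob: (322,184), a pale body on the yellow pad, and (379,257), a purple body standing off the rack. The one on the pad fits pipe_yellow and the purple one is the decoy. I'll confirm this in an enlarged crop.

```bash
cat > h.py <<'E'
import numpy as np, cv2
from scipy.spatial.transform import Rotation as R
from station import bot,cams,job
def cal(n):
    c=cams.get_calibration(n); K=np.array([[c["fx"],0,c["cx"]],[0,c["fy"],c["cy"]],[0,0,1]])
    return K,np.array(c["distortion"]),np.array(c["position"]),R.from_euler("xyz",c["rotation"],degrees=True).as_matrix()
def pix(n,uv,z):
    "pixels -> world on plane z"
    K,d,p,M=cal(n); uv=np.array(uv,float).reshape(-1,1,2)
    r=np.c_[cv2.undistortPoints(uv,K,d)[:,0],np.ones(len(uv))]@M.T
    return p+r*((z-p[2])/r[:,2])[:,None]
def proj(n,P):
    K,d,p,M=cal(n); P=np.array(P,float).reshape(-1,3)
    return cv2.projectPoints((P-p)@M,np.zeros(3),np.zeros(3),K,d)[0][:,0]
def crop(n,name,x0,y0,w,h,s):
    im=cams.snapshot(n)[:,:,::-1]
    cv2.imwrite("pics/"+name,cv2.resize(im[y0:y0+h,x0:x0+w],None,fx=s,fy=s,interpolation=cv2.INTER_CUBIC))
E
python3 - <<'E'
from h import *
crop("top","c1.png",250,115,150,112,5.3)
crop("top","c2.png",140,140,90,100,6)
E
```

```text
(no output)
```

View pics/c1.png

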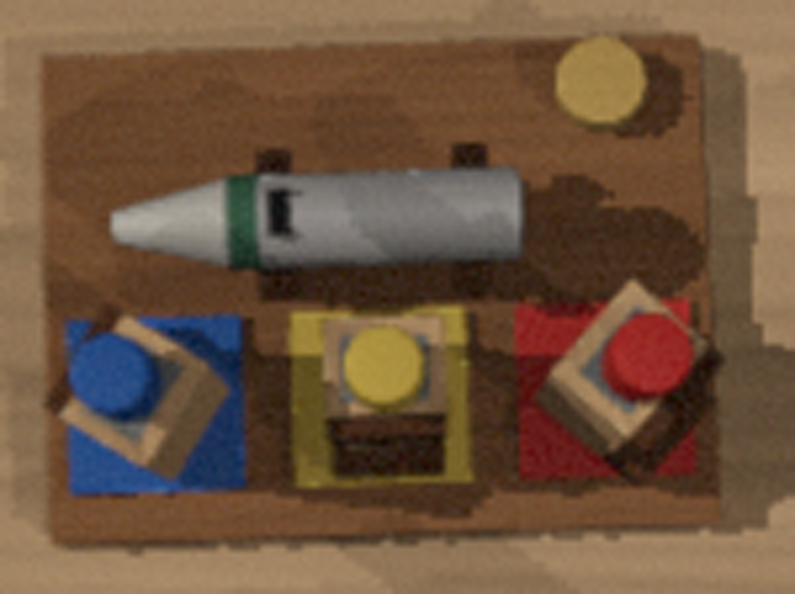

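View pics/c2.png

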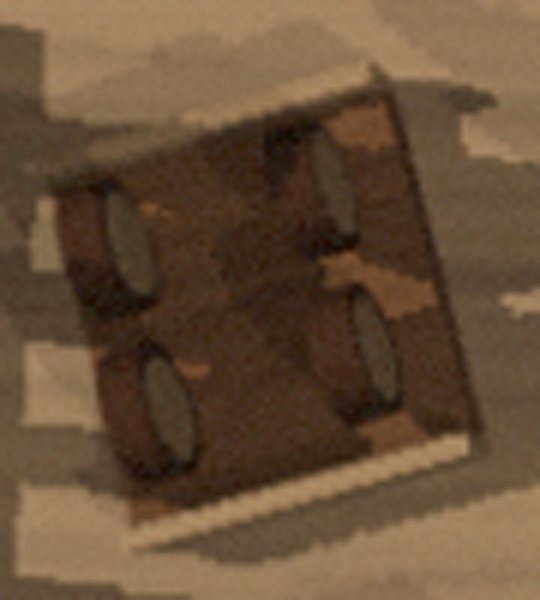

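The crop confirms it: pale pipes stand on the blue, yellow and red pads. The blue pipe's mouth points up-left, the yellow's down and the red's lower-right. In the cradle crop the four roller end faces are at about (132,245), (168,410), (335,190) and (377,350).

```bash
cat >> h.py <<'E'
def knob(im,lo,hi,box,mins=120):
    hsv=cv2.cvtColor(im,cv2.COLOR_RGB2HSV); m=cv2.inRange(hsv,np.array(lo),np.array(hi))
    x0,y0,x1,y1=box; k=np.zeros_like(m); k[y0:y1,x0:x1]=m[y0:y1,x0:x1]; return k
E
python3 - <<'E'
from h import *
f=lambda L:[(250+u/5.3-.4,115+v/5.3-.4) for u,v in L]
g=lambda L:[(140+u/6-.4,140+v/6-.4) for u,v in L]
np.set_printoptions(precision=4,suppress=True)
r=pix("top",f([(42,57),(697,36),(718,527),(55,545)]),.018); print("rack",r.mean(0),[np.linalg.norm(r[i]-r[i-1]) for i in range(4)])
ya=lambda v:np.degrees(np.arctan2(v[1],v[0]))
print("yaw",ya(r[0]-r[3]),ya(r[1]-r[2]),ya(r[0]-r[1])-90,ya(r[3]-r[2])-90)
for n,c in(("blue",[(66,317),(243,317),(245,490),(72,494)]),("yel",[(290,312),(467,309),(472,482),(294,488)]),("red",[(515,304),(690,298),(695,470),(520,479)])):
    p=pix("top",f(c),.022); print("pad",n,p.mean(0))
for n,c,z in(("blue",(113,375),.156),("yel",(383,365),.144),("red",(649,355),.168)): print("knob",n,pix("top",f([c]),z))
# body-top corners
for n,c,z in(("blue",[(60,412),(228,390),(120,318),(165,440)],.114),("yel",[(325,318),(442,318),(445,415),(328,415)],.102),("red",[(632,282),(540,398),(610,448),(715,355)],.126)):
    p=pix("top",f(c),z); print(n,p[:,:2].tolist())
b=pix("top",f([(521,216),(228,222)]),.063); print("metal",b.mean(0),ya(b[1]-b[0])-90,np.linalg.norm(b[1]-b[0]))
c=pix("top",g([(132,245),(168,410),(335,190),(377,350)]),.044); d=(c[0]+c[1]-c[2]-c[3])/2; t=ya(d)-90
y=np.array([np.cos(np.radians(t+90)),np.sin(np.radians(t+90)),0])
print("cradle",c.mean(0)+.008*y,t,ya(c[0]-c[1]),ya(c[2]-c[3]),np.linalg.norm(d),np.linalg.norm(c[0]-c[1]),np.linalg.norm(c[2]-c[3]))
m=pix("top",[(425,148),(493,149),(494,272),(426,273)],.004); print("mat",m.mean(0),ya(m[0]-m[3]),[np.linalg.norm(m[i]-m[i-1]) for i in range(4)])
# scene knob tops check (projected back)
for n,P in(("blue",0),):pass
E
```

```text
rack [0.5772 0.0099 0.018 ] [np.float64(0.19922036629422893), np.float64(0.26736668679884545), np.float64(0.19993349004720343), np.float64(0.2650658563583864)]
yaw 3.797484465492471 3.135647409648054 3.1854152373752243 3.028827710099023
pad blue [0.5278 0.097  0.022 ]
pad yel [0.5327 0.0074 0.022 ]
pad red [ 0.539 -0.082  0.022]
knob blue [[0.5255 0.0963 0.156 ]]
knob yel [[0.5324 0.0053 0.144 ]]
knob red [[ 0.5354 -0.0831  0.168 ]]
blue [[0.5160086349292266, 0.12063780314995896], [0.5253797623443508, 0.06072502349694263], [0.550335942472655, 0.10032374691460302], [0.5069312778613645, 0.0826518689541633]]
yel [[0.5536542387564364, 0.02731487878872599], [0.5546963161181366, -0.015135000550691408], [0.5194103126976611, -0.0170536016841029], [0.518349487122289, 0.025235295656732465]]
red [[0.5659915828724831, -0.08139554232612511], [0.5241413293026755, -0.049793776259331526], [0.5071917150644127, -0.07464671131891273], [0.5408714477182002, -0.11100577999819114]]
metal [0.5974 0.0111 0.063 ] 2.5582033506964876 0.11219509905628655
cradle [0.5217 0.3071 0.044 ] 16.749227490729865 15.826243767632546 17.747033183086003 0.07591720179377794 0.059763166810522336 0.0583494593601582
mat [ 0.498  -0.2936  0.004 ] 0.9123250559892018 [np.float64(0.27033360094491465), np.float64(0.15196087988524234), np.float64(0.2684840073933057), np.float64(0.14883340754464644)]
```

>>> {"method": "carry_out", "body": {"plan": "60 0 0 0 0 0 -6.36;60 0 0 0 0 0 -6.36;60 0 0 0 0 0 -6.36;60 0 0 0 0 0 -6.36;60 -.0166 -.0322 0 0 0 0;60 -.0166 -.0322 0 0 0 0;60 -.0166 -.0322 0 0 0 0;60 -.0166 -.0322 0 0 0 0;60 -.0166 -.0322 0 0 0 0;60 -.0166 -.0322 0 0 0 0;60 -.0166 -.0322 0 0 0 0;60 -.0166 -.0322 0 0 0 0", "squeeze": 20}}

```text
time: 1.2
position: [0.3694, 0.2375, 0.2055]
eef_rot: [180.0, 0.0, -180.0]
contact_force: [0.3, 1.1, -0.1]
opening: 0.601
grasp_force: 0.0
```

>>> {"method": "carry_out", "body": {"plan": "60 -.0166 -.0322 0 0 0 0;60 -.0166 -.0322 0 0 0 0;60 -.0166 -.0322 0 0 0 0;60 -.0166 -.0322 0 0 0 0;60 -.0166 -.0322 0 0 0 0;60 -.0166 -.0322 0 0 0 0;60 -.0166 -.0322 0 0 0 0;60 -.0166 -.0322 0 0 0 0;60 -.0166 -.0322 0 0 0 0;60 -.0166 -.0322 0 0 0 0;60 0 0 0 0 0 0;60 0 0 0 0 0 0"}}

```text
time: 2.2
position: [0.5351, -0.084, 0.2048]
eef_rot: [180.0, -0.1, 179.9]
contact_force: [0.3, -0.2, -0.7]
opening: 0.6
grasp_force: 0.0
```

Run:
```python
from h import *
crop("scene","s1.png",200,100,240,180,3.3)
P=[(.5354,-.0831,.168),(.5324,.0053,.144),(.5255,.0963,.156),(.5351,-.084,.2048)]
print((proj("scene",P)-[200,100])*3.3)
```

```text
[[254.16662285 215.08834269]
 [386.55375004 274.90346642]
 [532.76399311 285.06047734]
 [249.20040401 162.58797538]]
```

View pics/s1.png

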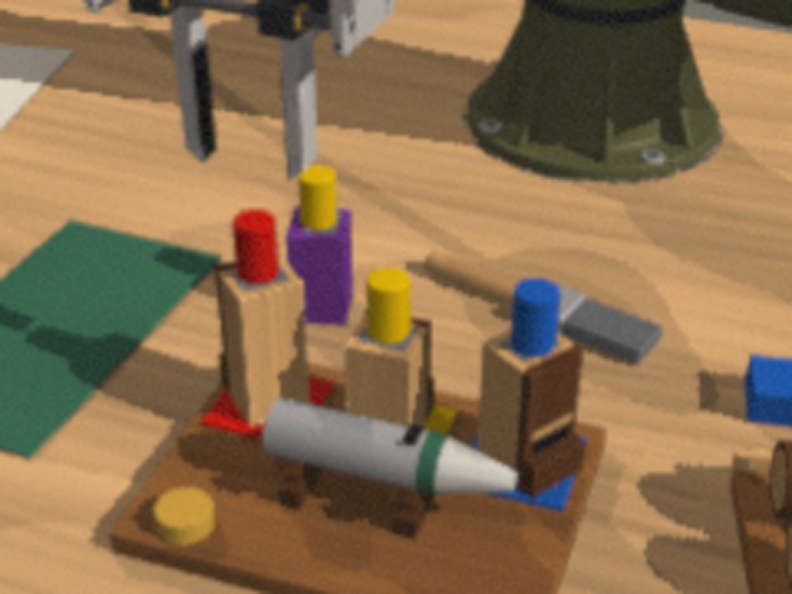

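The fingers are centred over the red knob. Its top shows at (256,220) against (254,215) predicted, so I'm going down to grip it.

>>> {"method": "carry_out", "body": {"plan": "60 0 0 .018 0 0 0;60 0 0 .018 0 0 0;60 0 0 .018 0 0 0;60 0 0 .018 0 0 0;60 0 0 0 0 0 0;0 0 0 0 0 0 0;0 0 0 0 0 0 0;0 0 0 0 0 0 0;0 0 0 0 0 0 0;0 0 0 0 0 0 0;0 0 0 -.01 0 0 0;0 0 0 -.015 0 0 0", "squeeze": 20}}

```text
time: 3.25
position: [0.5344, -0.0827, 0.1582]
eef_rot: [180.0, -0.1, -180.0]
contact_force: [-0.2, 0.4, -2.1]
opening: 0.297
grasp_force: 20.0
```

>>> {"method": "carry_out", "body": {"plan": "0 0 0 -.0175 0 0 0;0 0 0 -.0175 0 0 0;0 .0152 -.0265 0 0 0 0;0 .0152 -.0265 0 0 0 0;0 .0152 -.0265 0 0 0 0;0 .0152 -.0265 0 0 0 0;0 .0152 -.0265 0 0 0 0;0 .0152 -.0265 0 0 0 0;0 .0152 -.0265 0 0 0 0;0 .0152 -.0265 0 0 0 0;0 0 0 0 0 0 0;0 0 0 0 0 0 3"}}

```text
time: 4.25
position: [0.4128, -0.296, 0.1942]
eef_rot: [-180.0, 0.0, 176.9]
contact_force: [0.5, 0.3, -1.4]
opening: 0.294
grasp_force: 20.0
```

>>> {"method": "carry_out", "body": {"plan": "0 0 0 0 0 0 7;0 0 0 0 0 0 7;0 0 0 0 0 0 7;0 0 0 0 0 0 7;0 0 0 0 0 0 7;0 0 0 0 0 0 7;0 0 0 0 0 0 5;0 0 0 .02 0 0 0;0 0 0 .02 0 0 0;0 0 0 .018 0 0 0;0 0 0 .0105 0 0 0;0 0 0 .007 0 0 0"}}

```text
time: 5.25
position: [0.4134, -0.2945, 0.1173]
eef_rot: [-180.0, -0.1, 130.0]
contact_force: [-0.5, 0.5, -1.0]
opening: 0.292
grasp_force: 20.0
```

>>> {"method": "carry_out", "body": {"plan": "0 0 0 .001 0 0 0;0 0 0 0 0 0 0;60 0 0 0 0 0 0;60 0 0 0 0 0 0;60 0 0 0 0 0 0;60 0 0 -.03 0 0 0;60 0 0 -.03 0 0 0;60 0 0 -.03 0 0 0;60 0 0 0 0 0 -7;60 0 0 0 0 0 -7;60 0 0 0 0 0 -7;60 0 0 0 0 0 -7"}}

```text
time: 6.25
position: [0.4136, -0.2949, 0.2076]
eef_rot: [-180.0, 0.1, 158.4]
contact_force: [-0.5, 0.4, -0.8]
opening: 0.6
grasp_force: 0.0
```

>>> {"method": "carry_out", "body": {"plan": "60 0 0 0 0 0 -7;60 0 0 0 0 0 -7;60 0 0 0 0 0 -4;60 0 0 0 0 0 -4"}}

```text
time: 6.58
position: [0.4136, -0.2949, 0.2075]
eef_rot: [-180.0, 0.0, -179.8]
contact_force: [-0.1, 0.6, -0.7]
opening: 0.598
grasp_force: 0.0
```

Run:
```python
from h import *
print(bot.sense()["position"],bot.sense()["eef_rot"])
crop("top","t2.png",240,100,280,190,2.8)
```

```text
[ 0.41361225 -0.29490189  0.2074548 ] [-1.79973990e+02  3.26988034e-02 -1.79769472e+02]
```

View pics/t2.png

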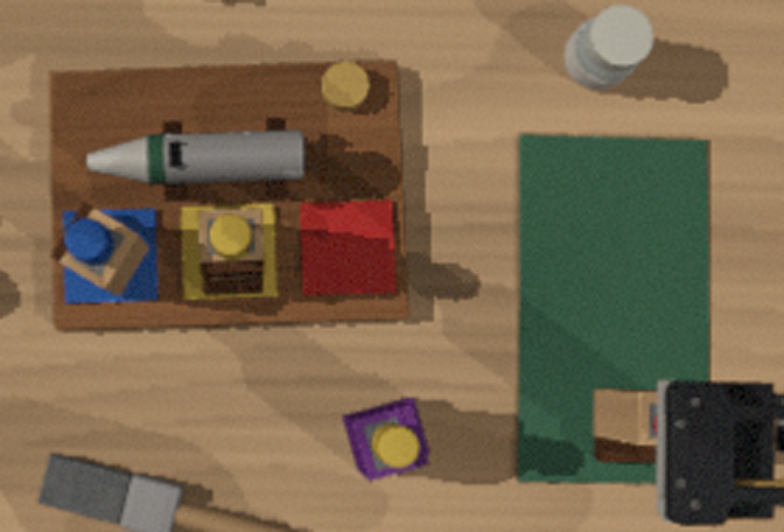

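The red pipe stands on the mat at about (625,425) in the crop, mouth down towards the front. Next is yellow.

>>> {"method": "carry_out", "body": {"plan": "60 -.0132 .0334 0 0 0 0;60 -.0132 .0334 0 0 0 0;60 -.0132 .0334 0 0 0 0;60 -.0132 .0334 0 0 0 0;60 -.0132 .0334 0 0 0 0;60 -.0132 .0334 0 0 0 0;60 -.0132 .0334 0 0 0 0;60 -.0132 .0334 0 0 0 0;60 -.0132 .0334 0 0 0 0;60 0 0 0 0 0 0;60 0 0 .02 0 0 0;60 0 0 .02 0 0 0"}}

```text
time: 7.63
position: [0.5328, 0.0061, 0.1674]
eef_rot: [-180.0, 0.1, 180.0]
contact_force: [0.2, -0.1, -1.6]
opening: 0.601
grasp_force: 0.0
```

>>> {"method": "carry_out", "body": {"plan": "60 0 0 .02 0 0 0;60 0 0 .02 0 0 0;60 0 0 .0175 0 0 0;60 0 0 0 0 0 0;0 0 0 0 0 0 0;0 0 0 0 0 0 0;0 0 0 0 0 0 0;0 0 0 0 0 0 0;0 0 0 0 0 0 0"}}

```text
time: 8.38
position: [0.5326, 0.0057, 0.1103]
eef_rot: [-180.0, 0.1, -180.0]
contact_force: [-0.7, -1.0, 4.0]
opening: 0.295
grasp_force: 20.0
```

>>> {"method": "carry_out", "body": {"plan": "0 0 0 -.01 0 0 0;0 0 0 -.025 0 0 0;0 0 0 -.025 0 0 0;0 .0038 -.0333 0 0 0 0;0 .0038 -.0333 0 0 0 0;0 .0038 -.0333 0 0 0 0;0 .0038 -.0333 0 0 0 0;0 .0038 -.0333 0 0 0 0;0 .0038 -.0333 0 0 0 0;0 .0038 -.0333 0 0 0 0;0 .0038 -.0333 0 0 0 0;0 .0038 -.0333 0 0 0 0"}}

```text
time: 9.38
position: [0.4976, -0.2956, 0.1704]
eef_rot: [-180.0, 0.0, -180.0]
contact_force: [-0.2, 0.4, -0.6]
opening: 0.292
grasp_force: 20.0
```

>>> {"method": "carry_out", "body": {"plan": "0 0 0 0 0 0 0;0 0 0 .02 0 0 0;0 0 0 .02 0 0 0;0 0 0 .02 0 0 0;0 0 0 .011 0 0 0;0 0 0 .006 0 0 0;0 0 0 .001 0 0 0;60 0 0 0 0 0 0;60 0 0 0 0 0 0;60 0 0 0 0 0 0;60 0 0 -.03 0 0 0;60 0 0 -.03 0 0 0"}}

```text
time: 10.38
position: [0.4975, -0.2935, 0.1515]
eef_rot: [179.9, -0.1, -180.0]
contact_force: [0.9, 0.0, 1.6]
opening: 0.586
grasp_force: 0.0
```

>>> {"method": "carry_out", "body": {"plan": "60 0 0 -.025 0 0 0;60 0 0 -.025 0 0 0;60 -.0028 .039 0 0 0 0;60 -.0028 .039 0 0 0 0;60 -.0028 .039 0 0 0 0;60 -.0028 .039 0 0 0 0;60 -.0028 .039 0 0 0 0;60 -.0028 .039 0 0 0 0;60 -.0028 .039 0 0 0 0;60 -.0028 .039 0 0 0 0;60 -.0028 .039 0 0 0 0;60 -.0028 .039 0 0 0 0"}}

```text
time: 11.38
position: [0.5259, 0.0981, 0.2023]
eef_rot: [180.0, 0.1, -180.0]
contact_force: [0.3, -0.3, 0.3]
opening: 0.595
grasp_force: 0.0
```

>>> {"method": "carry_out", "body": {"plan": "60 0 0 0 0 0 7;60 0 0 0 0 0 7;60 0 0 0 0 0 7;60 0 0 0 0 0 7;60 0 0 0 0 0 7;60 0 0 0 0 0 7;60 0 0 0 0 0 7;60 0 0 0 0 0 7;60 0 0 0 0 0 7;60 0 0 0 0 0 7;60 0 0 0 0 0 7;60 0 0 0 0 0 7"}}

```text
time: 12.38
position: [0.5261, 0.0961, 0.2021]
eef_rot: [180.0, -0.0, 95.7]
contact_force: [-0.2, -0.4, 1.0]
opening: 0.598
grasp_force: 0.0
```

>>> {"method": "carry_out", "body": {"plan": "60 0 0 0 0 0 7;60 0 0 0 0 0 7;60 0 0 0 0 0 7;60 0 0 0 0 0 7;60 0 0 0 0 0 7;60 0 0 0 0 0 6;60 0 0 0 0 0 0"}}

```text
time: 12.97
position: [0.5261, 0.0961, 0.202]
eef_rot: [180.0, -0.0, 54.7]
contact_force: [-0.4, 0.4, -0.3]
opening: 0.602
grasp_force: 0.0
```

>>> {"method": "carry_out", "body": {"plan": "60 0 0 .02 0 0 0;60 0 0 .02 0 0 0;60 0 0 .02 0 0 0;60 0 0 .02 0 0 0;60 0 0 0 0 0 0;0 0 0 0 0 0 0;0 0 0 0 0 0 0;0 0 0 0 0 0 0;0 0 0 0 0 0 0;0 0 0 0 0 0 0;0 0 0 -.01 0 0 0;0 0 0 -.025 0 0 0"}}

```text
time: 13.97
position: [0.5246, 0.0959, 0.1548]
eef_rot: [-179.8, 0.2, 55.0]
contact_force: [-0.3, -0.5, -1.4]
opening: 0.292
grasp_force: 20.0
```

>>> {"method": "carry_out", "body": {"plan": "0 0 0 -.025 0 0 0;0 0 0 0 0 0 -7;0 0 0 0 0 0 -7;0 0 0 0 0 0 -7;0 0 0 0 0 0 -7;0 0 0 0 0 0 -7;0 0 0 0 0 0 -7;0 0 0 0 0 0 -7;0 0 0 0 0 0 -7;0 0 0 0 0 0 -7;0 0 0 0 0 0 -7;0 0 0 0 0 0 -7"}}

```text
time: 14.97
position: [0.526, 0.0961, 0.1823]
eef_rot: [180.0, 0.0, 132.4]
contact_force: [0.0, -0.1, -1.4]
opening: 0.293
grasp_force: 20.0
```

>>> {"method": "carry_out", "body": {"plan": "0 0 0 0 0 0 -7;0 0 0 0 0 0 -7;0 0 0 0 0 0 -7;0 0 0 0 0 0 -7;0 0 0 0 0 0 -7;0 0 0 0 0 0 -7;0 0 0 0 0 0 -6.3;0 0 0 0 0 0 0"}}

```text
time: 15.63
position: [0.5261, 0.0961, 0.1822]
eef_rot: [180.0, 0.0, -179.4]
contact_force: [0.3, -0.1, -2.9]
opening: 0.292
grasp_force: 20.0
```

>>> {"method": "carry_out", "body": {"plan": "0 -.0057 -.0388 0 0 0 0;0 -.0057 -.0388 0 0 0 0;0 -.0057 -.0388 0 0 0 0;0 -.0057 -.0388 0 0 0 0;0 -.0057 -.0388 0 0 0 0;0 -.0057 -.0388 0 0 0 0;0 -.0057 -.0388 0 0 0 0;0 -.0057 -.0388 0 0 0 0;0 -.0057 -.0388 0 0 0 0;0 -.0057 -.0388 0 0 0 0;0 0 0 0 0 0 0;0 0 0 .02 0 0 0"}}

```text
time: 16.63
position: [0.586, -0.2945, 0.1647]
eef_rot: [-179.8, 0.3, 179.9]
contact_force: [0.3, 0.8, -1.7]
opening: 0.294
grasp_force: 20.0
```

>>> {"method": "carry_out", "body": {"plan": "0 0 0 .02 0 0 0;0 0 0 .02 0 0 0;0 0 0 .011 0 0 0;0 0 0 .006 0 0 0;0 0 0 .001 0 0 0;60 0 0 0 0 0 0;60 0 0 0 0 0 0;60 0 0 0 0 0 0;60 0 0 -.03 0 0 0;60 0 0 -.035 0 0 0;60 0 0 -.03 0 0 0;60 0 0 0 0 0 0"}}

```text
time: 17.63
position: [0.5869, -0.2926, 0.2061]
eef_rot: [-179.7, 0.5, -179.7]
contact_force: [0.2, 0.4, 0.9]
opening: 0.599
grasp_force: 0.0
```

>>> {"method": "carry_out", "body": {"plan": "70 -.0013 .038 0 0 0 0;70 -.0013 .038 0 0 0 0;70 -.0013 .038 0 0 0 0;70 -.0013 .038 0 0 0 0;70 -.0013 .038 0 0 0 0;70 -.0013 .038 0 0 0 0;70 -.0013 .038 0 0 0 0;70 -.0013 .038 0 0 0 0;70 0 0 0 0 0 3.3"}}

```text
time: 18.38
position: [0.5937, 0.0182, 0.1987]
eef_rot: [179.9, 0.0, 177.3]
contact_force: [-0.2, 0.1, 0.8]
opening: 0.698
grasp_force: 0.0
```

>>> {"method": "carry_out", "body": {"plan": "70 0 0 0 0 0 7;70 0 0 0 0 0 7;70 0 0 0 0 0 7;70 0 0 0 0 0 7;70 0 0 0 0 0 7;70 0 0 0 0 0 7;70 0 0 0 0 0 7;70 0 0 0 0 0 7;70 0 0 0 0 0 7;70 0 0 0 0 0 7;70 0 0 0 0 0 7;70 0 0 0 0 0 7"}}

```text
time: 19.38
position: [0.5939, 0.0125, 0.1985]
eef_rot: [180.0, 0.0, 92.6]
contact_force: [-0.3, -0.4, 0.0]
opening: 0.702
grasp_force: 0.0
```

>>> {"method": "carry_out", "body": {"plan": "70 0 0 0 0 0 0"}}

```text
time: 19.47
position: [0.5939, 0.0125, 0.1985]
eef_rot: [180.0, 0.0, 92.6]
contact_force: [-0.4, -0.5, -0.2]
opening: 0.702
grasp_force: 0.0
```

Run:
```python
from h import *
a=cams.snapshot("top")[:,:,::-1][110:290,400:520]; b=cams.snapshot("scene")[:,:,::-1][100:310,170:430]
a=cv2.resize(a,(400,600),interpolation=2); b=cv2.resize(b,(400,323),interpolation=2)
cv2.imwrite("pics/m1.png",np.hstack([a,np.vstack([b,np.zeros((277,400,3),np.uint8)])]))
```

```text
(no output)
```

View pics/m1.png

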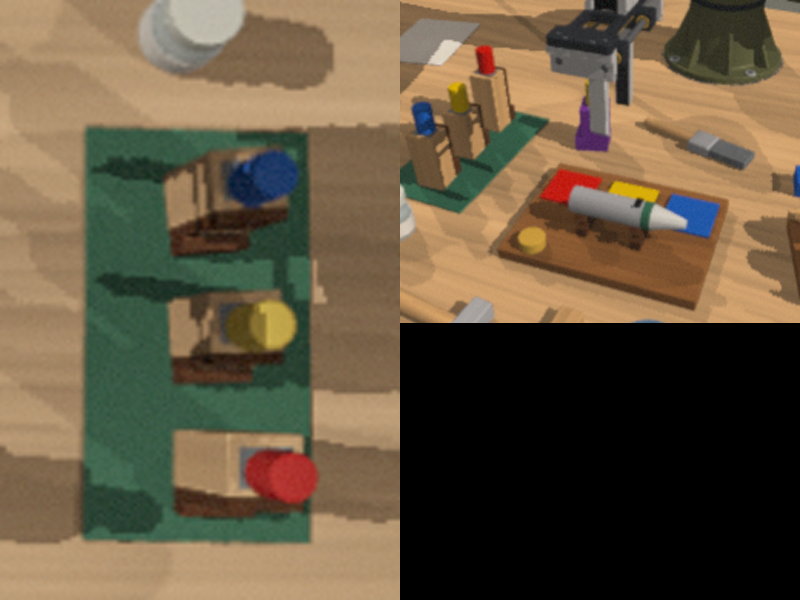

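All three pipes stand on the mat: red at (235,475), yellow at (230,330) and blue at (230,195) in the crop. Next is the metal pipe.

>>> {"method": "carry_out", "body": {"plan": "70 -.0015 .0032 .0025 0 0 0;70 0 0 .019 0 0 0;70 0 0 .019 0 0 0;70 0 0 .019 0 0 0;70 0 0 .019 0 0 0;70 0 0 .019 0 0 0;70 0 0 .019 0 0 0;70 0 0 .019 0 0 0;70 0 0 .019 0 0 0;70 0 0 0 0 0 0"}}

```text
time: 20.4
position: [0.5954, 0.0111, 0.0402]
eef_rot: [-179.7, -0.0, 93.2]
contact_force: [-0.8, 1.0, 0.7]
opening: 0.701
grasp_force: 0.0
```

>>> {"method": "carry_out", "body": {"plan": "0 0 0 0 0 0 0;0 0 0 0 0 0 0;0 0 0 0 0 0 0;0 0 0 0 0 0 0;0 0 0 0 0 0 0;0 0 0 -.01 0 0 0;0 0 0 -.02 0 0 0;0 0 0 -.02 0 0 0;0 0 0 -.02 0 0 0;0 0 0 0 0 0 0", "squeeze": 20}}

```text
time: 21.23
position: [0.5987, 0.0111, 0.1183]
eef_rot: [179.7, 0.0, 93.0]
contact_force: [1.7, 0.2, -1.9]
opening: 0.378
grasp_force: 20.0
```

>>> {"method": "carry_out", "body": {"plan": "0 .0375 -.0076 0 0 0 0;0 .0375 -.0076 0 0 0 0;0 .0375 -.0076 0 0 0 0;0 .0375 -.0076 0 0 0 0;0 .0375 -.0076 0 0 0 0;0 .0375 -.0076 0 0 0 0;0 .0375 -.0076 0 0 0 0;0 .0375 -.0076 0 0 0 0;0 0 0 0 0 0 -6.85;0 0 0 0 0 0 -6.85;0 0 0 0 0 0 0;0 0 0 0 0 0 0"}}

```text
time: 22.23
position: [0.5204, 0.3073, 0.1133]
eef_rot: [-179.9, 0.0, 106.5]
contact_force: [-0.4, -0.4, -2.7]
opening: 0.377
grasp_force: 20.0
```

Run:
```python
from h import *
print(bot.sense()["position"],bot.sense()["eef_rot"])
a=cams.snapshot("top")[:,:,::-1][130:250,100:260]; b=cams.snapshot("scene")[:,:,::-1][150:330,380:540]
cv2.imwrite("pics/m2.png",np.hstack([cv2.resize(a,(400,300),interpolation=2),cv2.resize(b,(267,300),interpolation=2)]))
```

```text
[0.52038667 0.30730654 0.11326936] [-1.79942377e+02  1.10122824e-02  1.06507283e+02]
```

View pics/m2.png

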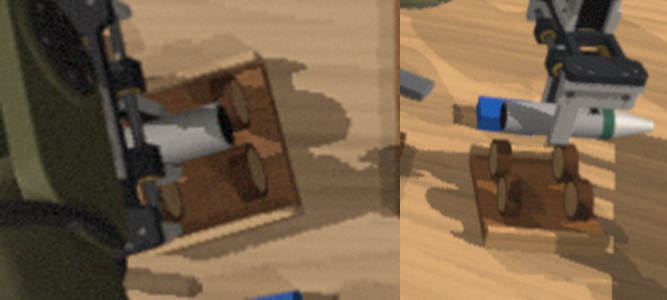

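The pipe is held level and centred over the cradle, lying between the roller pairs. I'm lowering it now.

>>> {"method": "carry_out", "body": {"plan": "0 0 .0013 .015 0 0 0;0 0 0 .015 0 0 0;0 0 0 .015 0 0 0;0 0 0 .01 0 0 0;0 0 0 .004 0 0 0;0 0 0 .001 0 0 0;70 0 0 0 0 0 0;70 0 0 0 0 0 0;70 0 0 0 0 0 0;70 0 0 0 0 0 0;70 0 0 -.02 0 0 0;70 0 0 -.03 0 0 0"}}

```text
time: 23.33
position: [0.5206, 0.3072, 0.1018]
eef_rot: [-179.7, 0.1, 106.7]
contact_force: [-0.4, -0.2, -0.2]
opening: 0.694
grasp_force: 0.0
```

>>> {"method": "carry_out", "body": {"plan": "70 0 0 -.035 0 0 0;70 0 0 -.035 0 0 0;70 0 0 -.032 0 0 0;60 0 0 0 0 0 -7.1;60 0 0 0 0 0 -7.1;60 0 0 0 0 0 -7.1;60 0 0 0 0 0 -7.1;60 0 0 0 0 0 -7.1;60 0 0 0 0 0 -7.1;60 0 0 0 0 0 -7.1;60 0 0 0 0 0 -7.1"}}

```text
time: 24.25
position: [0.5218, 0.3079, 0.2059]
eef_rot: [-180.0, -0.0, 163.8]
contact_force: [-0.4, -0.1, 0.5]
opening: 0.6
grasp_force: 0.0
```

>>> {"method": "carry_out", "body": {"plan": "60 0 0 0 0 0 -7.1;60 0 0 0 0 0 -7.1;60 0 0 0 0 0 -2.5;60 .04 0 0 0 0 0;60 .04 0 0 0 0 0;60 .035 0 0 0 0 0;60 0 -.03 0 0 0 0;60 0 -.03 0 0 0 0;60 0 0 0 0 0 0"}}

```text
time: 25.0
position: [0.4066, 0.2447, 0.2063]
eef_rot: [-180.0, 0.0, -179.8]
contact_force: [0.4, 1.0, -0.7]
opening: 0.601
grasp_force: 0.0
```

Run:
```python
from h import *
print(bot.sense()["position"],bot.sense()["eef_rot"])
a=cams.snapshot("top")[:,:,::-1][130:250,100:260]; b=cams.snapshot("top")[:,:,::-1][130:280,410:510]
cv2.imwrite("pics/m3.png",np.hstack([cv2.resize(a,(400,300),interpolation=2),np.zeros((300,0,3),np.uint8),cv2.resize(b,None,fx=2,fy=2,interpolation=2)]))
cv2.imwrite("pics/m3.png",np.hstack([cv2.resize(a,None,fx=2.5,fy=2.5,interpolation=2),cv2.resize(b,(400,600),interpolation=2)[:300]])) if 0 else None
c=np.zeros((600,800,3),np.uint8); c[:300,:400]=cv2.resize(a,(400,300),interpolation=2); c[:,400:]=cv2.resize(b,(400,600),interpolation=2); cv2.imwrite("pics/m3.png",c)
```

```text
[0.40659869 0.24471712 0.20633994] [-1.79972336e+02  3.05673082e-02 -1.79845333e+02]
```

View pics/m3.png

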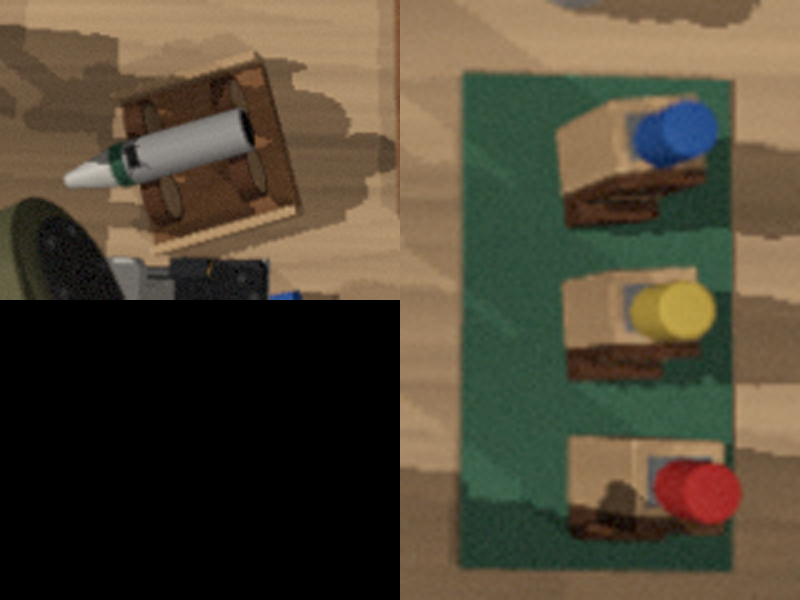

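Run:
```python
from h import *
np.set_printoptions(precision=4,suppress=True)
ya=lambda v:np.degrees(np.arctan2(v[1],v[0]))
g=lambda L:[(410+(u-400)/4-.4,130+v/4-.4) for u,v in L]
a=pix("top",[(100+248/2.5-.4,130+130/2.5-.4),(100+112/2.5-.4,130+166/2.5-.4)],.073); print("metal",a.mean(0),ya(a[1]-a[0])-90,np.linalg.norm(a[1]-a[0]))
for n,p,z in(("blue",(683,130),.138),("yel",(680,310),.126),("red",(705,491),.150)): print(n,pix("top",g([p]),z))
for n,e,z in(("blue",[(568,225),(658,215)],.015),("blueback",[(612,101),(705,95)],.096),("yel",[(568,380),(660,372)],.015),("yelback",[(622,275),(697,269)],.084),("red",[(578,538),(660,532)],.015),("redback",[(633,437),(724,442)],.108)):
    p=pix("top",g(e),z); print(n,"mouth yaw err",ya(p[1]-p[0])+90,np.linalg.norm(p[1]-p[0]))
```

```text
metal [0.5221 0.3103 0.073 ] 15.927924067255887 0.11641119126140424
blue [[ 0.5807 -0.288   0.138 ]]
yel [[ 0.4976 -0.2906  0.126 ]]
red [[ 0.4148 -0.2932  0.15  ]]
blue mouth yaw err 7.766300853658976 0.049755999224769185
blueback mouth yaw err 5.452399667730887 0.046998654822622936
yel mouth yaw err 6.093575117002018 0.050298099438309846
yelback mouth yaw err 5.904023736953022 0.03812704124452755
red mouth yaw err 4.999556829608707 0.044525354890762106
redback mouth yaw err -2.00199081458652 0.04446693749379831
```

The metal pipe lies in the valley, with its measured middle at (0.522, 0.310), about 3 mm from the seat. The wooden pipes stand with mouths within about 4° of the target. I'm returning blue first.

>>> {"method": "carry_out", "body": {"plan": "60 -.0117 -.03565 0 0 0 0;60 -.0117 -.03565 0 0 0 0;60 -.0117 -.03565 0 0 0 0;60 -.0117 -.03565 0 0 0 0;60 -.0117 -.03565 0 0 0 0;60 -.0117 -.03565 0 0 0 0;60 -.0117 -.03565 0 0 0 0;60 -.0117 -.03565 0 0 0 0;60 -.0117 -.03565 0 0 0 0;60 -.0117 -.03565 0 0 0 0;60 -.0117 -.03565 0 0 0 0;60 -.0117 -.03565 0 0 0 0"}}

```text
time: 26.1
position: [0.55, -0.1812, 0.2056]
eef_rot: [180.0, -0.0, -179.8]
contact_force: [1.1, -0.0, -0.7]
opening: 0.602
grasp_force: 0.0
```

>>> {"method": "carry_out", "body": {"plan": "60 -.0117 -.03565 0 0 0 0;60 -.0117 -.03565 0 0 0 0;60 -.0117 -.03565 0 0 0 0;60 0 0 0 0 0 0;60 0 0 0 0 0 0"}}

```text
time: 26.52
position: [0.585, -0.2875, 0.2043]
eef_rot: [179.9, -0.1, -179.9]
contact_force: [-0.8, 0.3, 0.5]
opening: 0.599
grasp_force: 0.0
```

>>> {"method": "carry_out", "body": {"plan": "60 .003 -.0025 .02 0 0 0;60 0 0 .025 0 0 0;60 0 0 .025 0 0 0;60 0 0 .02 0 0 0;60 0 0 .011 0 0 0;60 0 0 0 0 0 0;0 0 0 0 0 0 0;0 0 0 0 0 0 0;0 0 0 0 0 0 0;0 0 0 0 0 0 0;0 0 0 0 0 0 0", "squeeze": 20}}

```text
time: 27.43
position: [0.5819, -0.2893, 0.1057]
eef_rot: [-180.0, 0.1, -179.8]
contact_force: [0.7, 0.3, 1.1]
opening: 0.294
grasp_force: 20.0
```

>>> {"method": "carry_out", "body": {"plan": "0 0 0 -.01 0 0 0;0 0 0 -.02 0 0 0;0 0 0 -.025 0 0 0;0 0 0 -.025 0 0 0;0 0 0 0 0 0 0;0 0 0 0 0 0 0"}}

```text
time: 27.93
position: [0.582, -0.2893, 0.1865]
eef_rot: [-179.9, 0.1, -179.8]
contact_force: [-0.1, 0.5, -1.7]
opening: 0.292
grasp_force: 20.0
```

>>> {"method": "carry_out", "body": {"plan": "0 .0055 .0386 0 0 0 0;0 .0055 .0386 0 0 0 0;0 .0055 .0386 0 0 0 0;0 .0055 .0386 0 0 0 0;0 .0055 .0386 0 0 0 0;0 .0055 .0386 0 0 0 0;0 .0055 .0386 0 0 0 0;0 .0055 .0386 0 0 0 0;0 .0055 .0386 0 0 0 0;0 .0055 .0386 0 0 0 0;0 0 0 0 0 0 3;0 0 0 0 0 0 0"}}

```text
time: 28.93
position: [0.5243, 0.0983, 0.1838]
eef_rot: [-180.0, -0.1, 177.3]
contact_force: [0.7, -0.5, -2.9]
opening: 0.294
grasp_force: 20.0
```

>>> {"method": "carry_out", "body": {"plan": "0 0 0 0 0 0 0"}}

```text
time: 29.02
position: [0.5248, 0.0965, 0.184]
eef_rot: [-180.0, -0.1, 177.3]
contact_force: [0.2, -1.3, -1.8]
opening: 0.296
grasp_force: 20.0
```

>>> {"method": "carry_out", "body": {"plan": "0 -.0027 .0007 .015 0 0 0;0 0 0 .018 0 0 0;0 0 0 .015 0 0 0;0 0 0 .007 0 0 0;0 0 0 .003 0 0 0;0 0 0 .001 0 0 0;0 0 0 0 0 0 0;60 0 0 0 0 0 0;60 0 0 0 0 0 0;60 0 0 0 0 0 0;60 0 0 -.025 0 0 0;60 0 0 -.025 0 0 0"}}

```text
time: 30.02
position: [0.5274, 0.0972, 0.1761]
eef_rot: [-180.0, -0.1, 177.2]
contact_force: [0.1, 0.1, -0.3]
opening: 0.584
grasp_force: 0.0
```

>>> {"method": "carry_out", "body": {"plan": "60 0 0 -.03 0 0 -3;60 .0034 -.0389 0 0 0 0;60 .0034 -.0389 0 0 0 0;60 .0034 -.0389 0 0 0 0;60 .0034 -.0389 0 0 0 0;60 .0034 -.0389 0 0 0 0;60 .0034 -.0389 0 0 0 0;60 .0034 -.0389 0 0 0 0;60 .0034 -.0389 0 0 0 0;60 .0034 -.0389 0 0 0 0;60 .0034 -.0389 0 0 0 0;60 0 0 0 0 0 0"}}

```text
time: 31.02
position: [0.4941, -0.2974, 0.2059]
eef_rot: [-179.9, 0.0, 180.0]
contact_force: [-1.1, 0.2, -0.2]
opening: 0.601
grasp_force: 0.0
```

>>> {"method": "carry_out", "body": {"plan": "60 0 0 0 0 0 0"}}

```text
time: 31.1
position: [0.4949, -0.2934, 0.2059]
eef_rot: [180.0, 0.0, -179.9]
contact_force: [0.0, -0.1, 0.3]
opening: 0.6
grasp_force: 0.0
```

>>> {"method": "carry_out", "body": {"plan": "60 -.0025 .001 .02 0 0 0;60 0 0 .025 0 0 0;60 0 0 .025 0 0 0;60 0 0 .025 0 0 0;60 0 0 .019 0 0 0;60 0 0 0 0 0 0;0 0 0 0 0 0 0;0 0 0 0 0 0 0;0 0 0 0 0 0 0;0 0 0 0 0 0 0;0 0 0 0 0 0 0"}}

```text
time: 32.02
position: [0.4982, -0.2911, 0.0929]
eef_rot: [-179.9, 0.1, -179.8]
contact_force: [0.4, -0.2, 0.2]
opening: 0.292
grasp_force: 20.0
```

>>> {"method": "carry_out", "body": {"plan": "0 0 0 -.01 0 0 0;0 0 0 -.02 0 0 0;0 0 0 -.025 0 0 0;0 0 0 -.025 0 0 0;0 0 0 0 0 0 0;0 0 0 0 0 0 0"}}

```text
time: 32.52
position: [0.4983, -0.2912, 0.1736]
eef_rot: [-179.9, 0.1, -179.8]
contact_force: [0.4, -0.1, -2.3]
opening: 0.295
grasp_force: 20.0
```

>>> {"method": "carry_out", "body": {"plan": "0 -.0042 .0373 0 0 0 0;0 -.0042 .0373 0 0 0 0;0 -.0042 .0373 0 0 0 0;0 -.0042 .0373 0 0 0 0;0 -.0042 .0373 0 0 0 0;0 -.0042 .0373 0 0 0 0;0 -.0042 .0373 0 0 0 0;0 -.0042 .0373 0 0 0 0;0 0 0 0 0 0 2;0 0 0 0 0 0 0;0 0 0 0 0 0 0"}}

```text
time: 33.43
position: [0.53, 0.0075, 0.1711]
eef_rot: [-180.0, -0.1, 178.3]
contact_force: [-0.2, 0.0, -1.5]
opening: 0.294
grasp_force: 20.0
```

>>> {"method": "carry_out", "body": {"plan": "0 -.002 0 .015 0 0 0;0 0 0 .018 0 0 0;0 0 0 .015 0 0 0;0 0 0 .007 0 0 0;0 0 0 .003 0 0 0;0 0 0 .001 0 0 0;0 0 0 0 0 0 0;60 0 0 0 0 0 0;60 0 0 0 0 0 0;60 0 0 0 0 0 0;60 0 0 -.03 0 0 0;60 0 0 -.03 0 0 0"}}

```text
time: 34.43
position: [0.5316, 0.0076, 0.173]
eef_rot: [180.0, -0.2, 178.2]
contact_force: [0.6, 0.1, 0.8]
opening: 0.592
grasp_force: 0.0
```

>>> {"method": "carry_out", "body": {"plan": "60 0 0 -.03 0 0 -2;60 .0131 -.0335 0 0 0 0;60 .0131 -.0335 0 0 0 0;60 .0131 -.0335 0 0 0 0;60 .0131 -.0335 0 0 0 0;60 .0131 -.0335 0 0 0 0;60 .0131 -.0335 0 0 0 0;60 .0131 -.0335 0 0 0 0;60 .0131 -.0335 0 0 0 0;60 .0131 -.0335 0 0 0 0;60 0 0 0 0 0 0;60 0 0 0 0 0 0"}}

```text
time: 35.43
position: [0.415, -0.2955, 0.2031]
eef_rot: [-180.0, 0.0, -179.9]
contact_force: [0.3, 0.2, 0.8]
opening: 0.605
grasp_force: 0.0
```

Red next: TCP z 0.116, so I go down 0.087 with a small correction.

>>> {"method": "carry_out", "body": {"plan": "60 .001 .0013 .02 0 0 0;60 0 0 .02 0 0 0;60 0 0 .02 0 0 0;60 0 0 .017 0 0 0;60 0 0 .01 0 0 0;60 0 0 0 0 0 0;0 0 0 0 0 0 0;0 0 0 0 0 0 0;0 0 0 0 0 0 0;0 0 0 0 0 0 0;0 0 0 0 0 0 0"}}

```text
time: 36.35
position: [0.4148, -0.2933, 0.1165]
eef_rot: [-180.0, 0.0, -179.8]
contact_force: [1.3, 1.4, -1.4]
opening: 0.293
grasp_force: 20.0
```

>>> {"method": "carry_out", "body": {"plan": "0 0 0 -.01 0 0 0;0 0 0 -.02 0 0 0;0 0 0 -.025 0 0 0;0 0 0 -.025 0 0 0;0 0 0 0 0 0 0;0 0 0 0 0 0 0"}}

```text
time: 36.85
position: [0.4149, -0.2934, 0.1974]
eef_rot: [-179.9, 0.1, -179.8]
contact_force: [0.2, -0.2, -2.4]
opening: 0.302
grasp_force: 20.0
```

>>> {"method": "carry_out", "body": {"plan": "0 -.0154 .0264 0 0 0 0;0 -.0154 .0264 0 0 0 0;0 -.0154 .0264 0 0 0 0;0 -.0154 .0264 0 0 0 0;0 -.0154 .0264 0 0 0 0;0 -.0154 .0264 0 0 0 0;0 -.0154 .0264 0 0 0 0;0 -.0154 .0264 0 0 0 0;0 0 0 0 0 0 -1;0 0 0 0 0 0 0;0 0 0 0 0 0 0"}}

```text
time: 37.77
position: [0.5365, -0.0817, 0.1951]
eef_rot: [180.0, -0.1, -178.8]
contact_force: [0.8, 0.5, -1.4]
opening: 0.292
grasp_force: 20.0
```

>>> {"method": "carry_out", "body": {"plan": "0 -.0015 0 .015 0 0 0;0 0 0 .018 0 0 0;0 0 0 .015 0 0 0;0 0 0 .007 0 0 0;0 0 0 .003 0 0 0;0 0 0 .001 0 0 0;0 0 0 0 0 0 0;60 0 0 0 0 0 0;60 0 0 0 0 0 0;60 0 0 0 0 0 0;60 0 0 -.03 0 0 0;60 0 0 -.03 0 0 0"}}

```text
time: 38.77
position: [0.5378, -0.0812, 0.1969]
eef_rot: [180.0, -0.2, -178.8]
contact_force: [1.5, -0.3, 1.3]
opening: 0.589
grasp_force: 0.0
```

>>> {"method": "carry_out", "body": {"plan": "60 0 0 -.03 0 0 0;60 0 0 -.02 0 0 0;60 .01 -.035 0 0 0 0;60 .01 -.035 0 0 0 0;60 .01 -.035 0 0 0 0;60 .01 -.035 0 0 0 0;60 .01 -.035 0 0 0 0;60 .01 -.035 0 0 0 0;60 .01 -.035 0 0 0 0;60 0 0 0 0 0 0;60 0 0 0 0 0 0"}}

```text
time: 39.68
position: [0.4731, -0.3292, 0.2469]
eef_rot: [180.0, -0.0, -178.9]
contact_force: [-0.5, -0.6, 0.2]
opening: 0.603
grasp_force: 0.0
```

Run:
```python
from h import *
print(bot.sense()["position"])
crop("top","f1.png",250,115,150,112,5.3); crop("scene","f2.png",220,120,280,190,2.8)
```

```text
[ 0.47309065 -0.32916436  0.24690236]
```

View pics/f1.png

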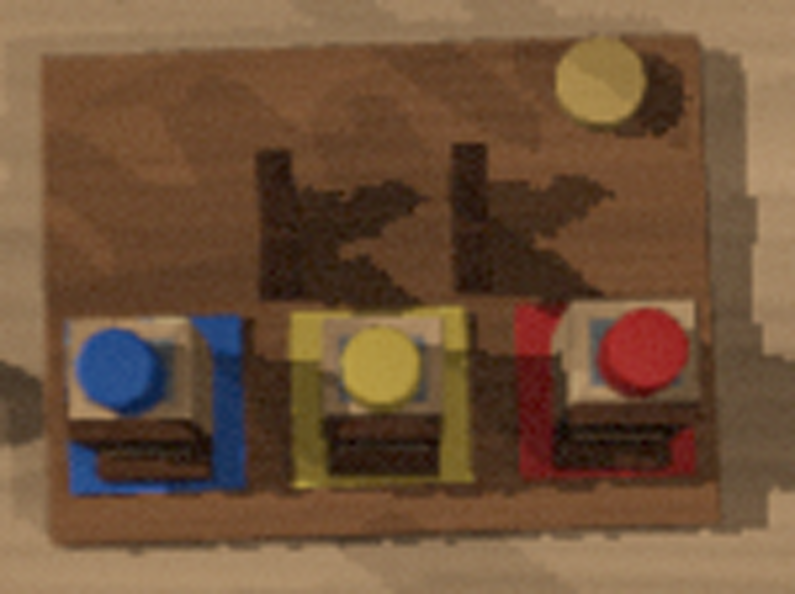

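View pics/f2.png

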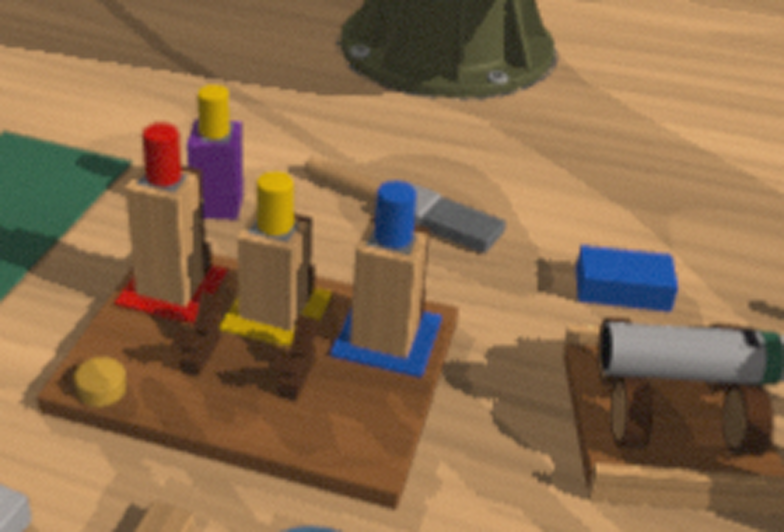

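All three pipes stand upright on their own pads with mouths to the front. The knobs at (118,370), (381,366) and (644,351) come out within about 3 mm of the pad centres. The metal pipe is in the cradle and the gripper is clear.

```bash
python3 -c "
from station import job
print(job.sign_off())"
```

```text
the job is handed in; nothing more can be done
None
```

The job is handed in at about 40 s: in the last pictures the metal pipe lies in the cradle, about 3 mm from its seat, and all three wooden pipes stand on their own pads with mouths to the front; no verdict came back.

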